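Loading coils in order of size on the shack's coil rail

TASK

Put the four antenna loading coils away on the wooden rail, standing upright and one in the middle of each cork pad, in order of size: the smallest on the pad next to the power meter, then larger and larger, the largest at the loudspeaker end. Set each coil down gently rather than dropping it, and leave the drinks can standing where it is.

Things in the scene. Friction and masses are not known exactly. Their poses are not given: they have to be found in the camera images.
- coil_small: the smallest of four loose antenna loading coils: upright cylinder, ridged copper winding between black end discs, 26 mm in diameter, 46 mm tall, plus a brass stud (10 mm across, 10 mm high) on the middle of its top; about 60 g. Origin: centre of its underside; z up. Starts upright on the table in a row along y between robot and rail; neighbours' centres are at least 90 mm apart.
- coil_medium: the second smallest of four loose antenna loading coils: upright cylinder, ridged copper winding between black end discs, 35 mm in diameter, 56 mm tall, plus a brass stud (10 mm across, 10 mm high) on the middle of its top; about 110 g. Origin: centre of its underside; z up. Starts upright on the table in a row along y between robot and rail; neighbours' centres are at least 90 mm apart.
- coil_large: the second largest of four loose antenna loading coils: upright cylinder, ridged copper winding between black end discs, 44 mm in diameter, 66 mm tall, plus a brass stud (10 mm across, 10 mm high) on the middle of its top; about 180 g. Origin: centre of its underside; z up. Starts upright on the table in a row along y between robot and rail; neighbours' centres are at least 90 mm apart.
- coil_largest: the largest of four loose antenna loading coils: upright cylinder, ridged copper winding between black end discs, 53 mm in diameter, 76 mm tall, plus a brass stud (10 mm across, 10 mm high) on the middle of its top; about 270 g. Origin: centre of its underside; z up. Starts upright on the table in a row along y between robot and rail; neighbours' centres are at least 90 mm apart.
- pad_a: one of four alike fixed round cork pads, 62 mm across, 4 mm thick, in a row 95 mm apart along a fixed dark wooden rail (385 x 80 mm, 12 mm high, long way along the row). Origin: centre of the pad's underside, on the rail; its top, to stand a coil on, is 4 mm above the origin, 16 mm above the table. Its letter tells nothing of its place in the row.
- pad_b: one of four alike fixed round cork pads, 62 mm across, 4 mm thick, in a row 95 mm apart along a fixed dark wooden rail (385 x 80 mm, 12 mm high, long way along the row). Origin: centre of the pad's underside, on the rail; its top, to stand a coil on, is 4 mm above the origin, 16 mm above the table. Its letter tells nothing of its place in the row.
- pad_c: one of four alike fixed round cork pads, 62 mm across, 4 mm thick, in a row 95 mm apart along a fixed dark wooden rail (385 x 80 mm, 12 mm high, long way along the row). Origin: centre of the pad's underside, on the rail; its top, to stand a coil on, is 4 mm above the origin, 16 mm above the table. Its letter tells nothing of its place in the row.
- pad_d: one of four alike fixed round cork pads, 62 mm across, 4 mm thick, in a row 95 mm apart along a fixed dark wooden rail (385 x 80 mm, 12 mm high, long way along the row). Origin: centre of the pad's underside, on the rail; its top, to stand a coil on, is 4 mm above the origin, 16 mm above the table. Its letter tells nothing of its place in the row.
- meter: power meter: fixed grey box 90 x 90 mm, 70 mm tall, white dial and two black knobs (13 mm high) on top; at one end of the rail nearly in line with the pads, centre about 114 mm from the nearest pad's. At the rail's other end is a black loudspeaker box of the same size, round grille on top. Which end is which varies. Origin: centre of its underside.
- can: loose full drinks can, silver and blue, 60 mm in diameter, 115 mm tall, upright on the table in the same row as the coils; origin: centre of its underside. Not to be moved. A loose aluminium box (50 x 42 mm, 46 mm tall with the two sockets on its top) also stands in that row.
Mind the look-alikes: they are no part of the job. What is shaped like the coil_largest but green, pink or turquoise is not meant.

How it is judged:
At the end, for the whole second after the job is handed in: Each coil stands upright (0.08 rad), released and at rest on its own pad, centre within 13 mm of the pad's; from the meter outwards: smallest, second smallest, second largest, largest; the can is upright within 30 mm of its start ((horizontal distance between coil_small and pad_a below 0.013 m or horizontal distance between coil_small and pad_b below 0.013 m or horizontal distance between coil_small and pad_c below 0.013 m or horizontal distance between coil_small and pad_d below 0.013 m) and horizontal distance between coil_small and meter between 0.0775 and 0.1475 m and height (world z) of coil_small between 0.012 and 0.021 m and angle between each of coil_small, coil_medium, coil_large, coil_largest's own z axis and vertical below 0.08 rad and linear speed of each of coil_small, coil_medium, coil_large, coil_largest below 0.02 m/s and angular speed of each of coil_small, coil_medium, coil_large, coil_largest below 0.2 rad/s and (horizontal distance between coil_medium and pad_a below 0.013 m or horizontal distance between coil_medium and pad_b below 0.013 m or horizontal distance between coil_medium and pad_c below 0.013 m or horizontal distance between coil_medium and pad_d below 0.013 m) and horizontal distance between coil_medium and meter between 0.1725 and 0.2425 m and height (world z) of coil_medium between 0.012 and 0.021 m and (horizontal distance between coil_large and pad_a below 0.013 m or horizontal distance between coil_large and pad_b below 0.013 m or horizontal distance between coil_large and pad_c below 0.013 m or horizontal distance between coil_large and pad_d below 0.013 m) and horizontal distance between coil_large and meter between 0.2675 and 0.3375 m and height (world z) of coil_large between 0.012 and 0.021 m and (horizontal distance between coil_largest and pad_a below 0.013 m or horizontal distance between coil_largest and pad_b below 0.013 m or horizontal distance between coil_largest and pad_c below 0.013 m or horizontal distance between coil_largest and pad_d below 0.013 m) and horizontal distance between coil_largest and meter between 0.3625 and 0.4325 m and height (world z) of coil_largest between 0.012 and 0.021 m and distance of can from where it was at the start of the episode below 0.03 m and angle between can's own z axis and vertical below 0.1 rad); the robot touches nothing.
It fails at once if the smallest coil is dropped or flung: it moves faster than 0.8 m/s with its underside less than 60 mm above the table (linear speed of coil_small above 0.8 m/s and height (world z) of coil_small below 0.06 m).
It fails at once if the second smallest coil is dropped or flung: it moves faster than 0.8 m/s with its underside less than 60 mm above the table (linear speed of coil_medium above 0.8 m/s and height (world z) of coil_medium below 0.06 m).
It fails at once if the second largest coil is dropped or flung: it moves faster than 0.8 m/s with its underside less than 60 mm above the table (linear speed of coil_large above 0.8 m/s and height (world z) of coil_large below 0.06 m).
It fails at once if the largest coil is dropped or flung: it moves faster than 0.8 m/s with its underside less than 60 mm above the table (linear speed of coil_largest above 0.8 m/s and height (world z) of coil_largest below 0.06 m).
It fails at once if the drinks can is pushed more than 30 mm or tipped by more than 0.35 rad (distance of can from where it was at the start of the episode above 0.03 m or angle between can's own z axis and vertical above 0.35 rad).
It also fails if it takes over 102 s, if anything falls off the work surface, if the arm or the gripper's body presses on something with over 40 N, if the wrist force passes 120 N, or if a joint passes its speed limit or range.

ROBOT

A 7-joint arm with a two-finger parallel gripper is mounted at the origin on the work surface. World frame = base frame: x ahead of the robot, y to its left, z up, the work surface at z = 0. Lengths are in m, angles in rad, forces in N, time in s.
With the tool pointing down it reaches from about 0.35 to 0.775 m from the base axis. Payload 3.1 kg.
Tool frame: the origin (TCP) lies midway between the tips of the shut fingers; the grasp point (between the pads) lies 19 mm behind it; z points along the fingers, y is the line along which they close (so a half turn about z gives the same grasp; the last joint's range is limited). The gripper opens to 85 mm and grips with 20 to 120 N. Pads are 22 mm wide; open, the fingers measure 114 mm over their backs; the gripper's body (76 mm by 85 mm) begins 54 mm behind the grasp point. The pads swing forward as they close: fully open they stand 13 mm farther back than shut.
Start: joints at [-1.249, 0.311, 0.014, 1.512, -0.004, 1.319, -0.027], TCP at [0.196, 0.514, 0.231] pointing down, gripper open.
Joint ranges: [-2.7, 2.7], [-0.3, 1.91], [-1.27, 1.3], [0.12, 2.57], [-1.44, 4.58], [0.2, 2.03], [-3.05, 3.05]. Speed limits (rad/s): [2.79, 2.79, 3.14, 3.14, 3.14, 3.14, 3.14].

INTERFACE

Orientations are given as a rotation vector (axis times angle).
In Python, from station import arm gives the robot as it stands. Calls block until the motion is done:
- arm.goto(position, orientation): joint-space move of the TCP to a pose.
- arm.move_l(position, orientation=None, max_speed=0.15): straight line of the TCP; orientation=None keeps the orientation; max_speed is the mean speed in m/s.
- arm.set_joints(angles): joint-space move.
- arm.move_gripper(opening, newtons=None): finger opening in m; newtons is the grip in N (None keeps the last); returns when the fingers have stopped.
- arm.sleep(seconds).
- arm.inverse_kinematics(position, orientation): joint angles nearest the present ones, or None.
- arm.state(): the state.
- arm.camera(name): name is "side" or "top" or "wrist"; returns the picture (400x640x3 uint8, red, green, blue); there is no depth.
- arm.camera_params(name): a dict with "intrinsics" (3x3 intrinsics, pixels), "world_to_cam" (4x4, takes a point from world to camera coordinates). Camera axes: x right, y down, z forward; pixel columns grow to the right and rows downward; lengths in m; the calibration is good to about 2 mm. A picture is of the moment at which its call begins: read the wrist's pose just before it. camera_params takes no time and is no camera call; for the wrist camera it gives the pose at the moment of the call.
A pose or a line that the arm cannot do raises arm.PlanningError and nothing moves.
- arm.hand_in(): hands the job in; it is judged then, once.
The state is a dict: "time_s": time; "joint_positions": joint angles; "qd": joint speeds; "effort": joint torques, N m; "tcp_pos": TCP position; "orientation": TCP orientation; "wrist_force": force on the tool from outside, world axes, zero at the start; "torque": the same for the moment, N m; "gripper_width": finger opening in m; "gripper_force": force on a finger pad.
Only numpy, scipy, OpenCV 4.12 (cv2) and the standard library are available. Lean on these libraries where they do the work, as an engineer would, in place of code of your own. Each camera call takes 0.05 s, during which the arm holds its last target. There are 200 camera calls.

## Working session

There is one attempt and no reset: what is moved stays moved. The work goes in short steps, each a Python script; the robot and the scene stay as the last script left them, time stands still between calls to the robot, and variables do not carry over. Pictures are saved under pics/ and viewed, at most 14 in all, crops included, and the job is handed in when it is done.

```bash
ls; mkdir -p pics
python3 - <<'E'
from station import arm
import cv2,numpy as np
for n in("top","side"):
    cv2.imwrite(f"pics/{n}0.png",arm.camera(n)[:,:,::-1])
    p=arm.camera_params(n);print(n,np.round(p["intrinsics"],1).tolist(),np.round(p["world_to_cam"],4).tolist())
s=arm.state();print(s["time_s"],s["tcp_pos"],s["orientation"],s["gripper_width"])
E
```

```text
pics
top [[510.8, 0.0, 322.0], [0.0, 510.8, 202.6], [0.0, 0.0, 1.0]] [[-0.0182, -0.9998, -0.0007, -0.0004], [-0.9928, 0.0182, -0.1182, 0.485], [0.1182, -0.0014, -0.993, 1.339], [0.0, 0.0, 0.0, 1.0]]
side [[449.0, 0.0, 316.0], [0.0, 449.0, 198.2], [0.0, 0.0, 1.0]] [[0.842, -0.5395, -0.008, -0.4138], [-0.2817, -0.4269, -0.8593, 0.1632], [0.4602, 0.7257, -0.5114, 0.8538], [0.0, 0.0, 0.0, 1.0]]
0.1 [0.19548039 0.51340608 0.23033566] [-0.5682488  -3.08947331  0.0032644 ] 0.08546823282996009
```

View pics/top0.png

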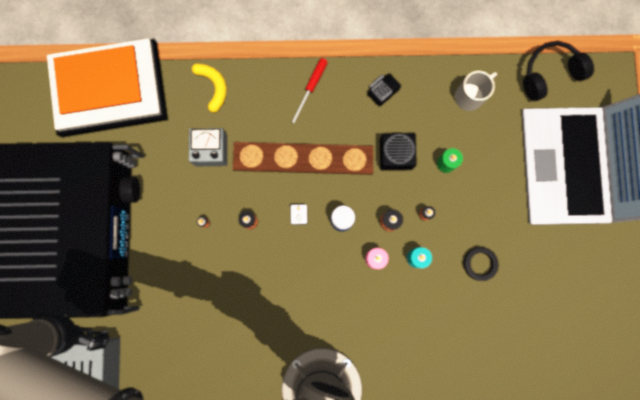

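View pics/side0.png

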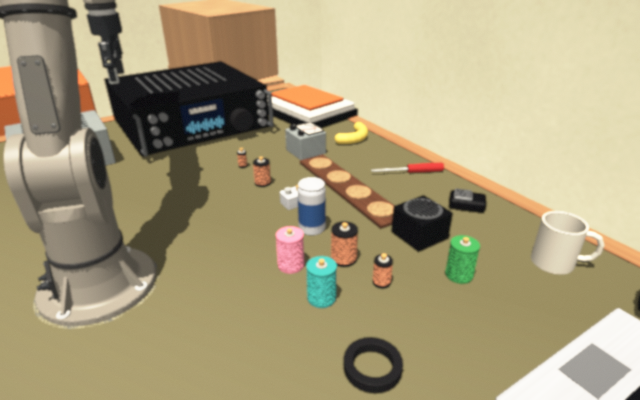

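Top view: copper-wound coils at (202,222), (247,219), (393,219) and (428,213). Pads at (251,156), (286,157), (320,158) and (355,160), meter on the left at (207,146), loudspeaker on the right at (398,151). Look-alikes that aren't wanted: green (452,159), pink (377,258), turquoise (421,258). The aluminium box is at (299,214) and the can at (343,217). I'll check the coil sizes in one close crop.

Run:
```python
import cv2,numpy as np
t=cv2.imread("pics/top0.png")
f=lambda a:cv2.resize(a,None,fx=8,fy=8,interpolation=cv2.INTER_CUBIC)
a=t[195:240,187:267];b=t[195:240,370:450]
cv2.imwrite("pics/crop.png",np.vstack([cv2.resize(x,(640,360),interpolation=cv2.INTER_CUBIC)[:300] for x in(a,b)]))
```

```text
(no output)
```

View pics/crop.png

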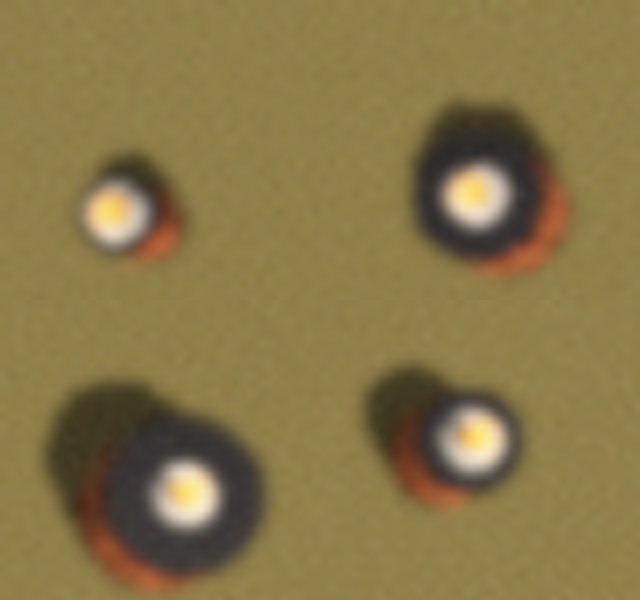

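The apparent disc diameters are about 10, 16, 20 and 13 px. So (202,222) is small, (247,219) is large, (393,219) is largest and (429,213) is medium. Next I'll work out positions.

```bash
cat > h.py <<'E'
from station import arm
import cv2,numpy as np
from scipy.spatial.transform import Rotation as R
def ray(n_or_p,u,v,z):
    p=arm.camera_params(n_or_p) if isinstance(n_or_p,str) else n_or_p
    T=np.array(p["world_to_cam"]);K=np.array(p["intrinsics"])
    d=T[:3,:3].T@np.linalg.solve(K,[u,v,1]);c=-T[:3,:3].T@T[:3,3]
    return c+d*(z-c[2])/d[2]
def proj(p,X):
    T=np.array(p["world_to_cam"]);q=np.array(p["intrinsics"])@(T[:3,:3]@np.array(X)+T[:3,3]);return q[:2]/q[2]
DOWN=R.from_rotvec([0,np.pi,0])
E
python3 - <<'E'
from h import *
H=dict(small=.046,medium=.056,large=.066,largest=.076)
px=dict(small=(200.6,221),large=(246.1,218.5),largest=(392.8,218.5),medium=(428.5,212))
for k in px:print(k,ray("top",*px[k],H[k]+.008).round(4))
t=cv2.imread("pics/top0.png");hsv=cv2.cvtColor(t,cv2.COLOR_BGR2HSV)
for u,v in((251,156),(286,157),(320,158),(355,160)):
    m=np.zeros((400,640),np.uint8);m[v-18:v+19,u-17:u+18]=(t[v-18:v+19,u-17:u+18,2]>150)
    M=cv2.moments(m,True);c=(M["m10"]/M["m00"],M["m01"]/M["m00"]);print("pad",c,M["m00"],ray("top",*c,.016).round(4))
for n,c in(("can",(343,216.5)),):print(n,ray("top",*c,.115).round(3))
print("meter",ray("top",206,133,.07).round(3),"spk",ray("top",399,149,.07).round(3))
for x,y in((.45,.3),(.45,-.27),(.6,.18),(.6,-.09)):
  for rv in([0,np.pi,0],[np.pi,0,0]):print(x,y,rv[0]>0,np.round(q,2).tolist() if (q:=arm.inverse_kinematics([x,y,.2],rv)) is not None else None)
p=arm.camera_params("wrist");T=np.array(p["world_to_cam"]);c=-T[:3,:3].T@T[:3,3]
r=R.from_rotvec(arm.state()["orientation"]);print("cam in tool",r.inv().apply(c-arm.state()["tcp_pos"]),r.inv().apply(T[2,:3]),np.array(p["intrinsics"]).round(0).tolist())
E
```

```text
small [0.4393 0.3092 0.054 ]
large [0.4419 0.1872 0.074 ]
largest [ 0.4341 -0.1896  0.084 ]
medium [ 0.451  -0.2859  0.064 ]
pad (250.920892494929, 155.6105476673428) 493.0 [0.6193 0.1825 0.016 ]
pad (285.58556701030926, 156.15463917525773) 485.0 [0.6161 0.0878 0.016 ]
pad (320.1234309623431, 157.7092050209205) 478.0 [ 0.61   -0.0065  0.016 ]
pad (354.3165322580645, 159.0423387096774) 496.0 [ 0.6046 -0.0997  0.016 ]
can [ 0.439 -0.061  0.115]
meter [0.671 0.293 0.07 ] spk [ 0.618 -0.214  0.07 ]
0.45 0.3 False [-0.74, 0.31, 0.15, 1.59, -0.05, 1.24, 0.99]
0.45 0.3 True [-1.06, 0.34, 0.59, 1.61, -0.2, 1.25, -2.01]
0.45 -0.27 False [-0.37, 0.53, 1.27, 1.66, -0.52, 1.34, 2.56]
0.45 -0.27 True [-0.19, 0.38, 0.94, 1.66, -0.32, 1.27, -0.77]
0.6 0.18 False [-0.52, 0.49, 0.31, 1.34, -0.15, 1.33, 1.36]
0.6 0.18 True [-0.73, 0.54, 0.66, 1.35, -0.33, 1.35, -1.64]
0.6 -0.09 False [-0.37, 0.52, 0.76, 1.42, -0.36, 1.34, 1.97]
0.6 -0.09 True [-0.43, 0.55, 0.87, 1.42, -0.42, 1.36, -1.12]
cam in tool [ 0.08342895 -0.00020463 -0.14106328] [-3.25423703e-01 -7.64028446e-04  9.45567993e-01] [[352.0, 0.0, 318.0], [0.0, 352.0, 201.0], [0.0, 0.0, 1.0]]
```

```bash
cat >> h.py <<'E'
COIL=dict(small=(.4393,.3092,.046,.026),medium=(.451,-.2859,.056,.035),large=(.4419,.1872,.066,.044),largest=(.4341,-.1896,.076,.053))
PAD=dict(small=(.6193,.1825),medium=(.6161,.0878),large=(.61,-.0065),largest=(.6046,-.0997))
RV=DOWN.as_rotvec();HI=.2
def hover(x,y): arm.goto([x,y,HI],RV)
def info(t):
    s=arm.state();print(t,round(s["time_s"],1),np.round(s["tcp_pos"],4),"w",round(s["gripper_width"],4),"F",np.round(s["wrist_force"],1),"gf",np.round(s["gripper_force"],1),"q",np.round(s["joint_positions"],2).tolist())
E
python3 - <<'E'
from h import *
arm.set_joints([-.5,.4,0,1.5,0,1.3,1.1])
x,y,h,d=COIL["small"];hover(x,y);info("hover")
arm.sleep(.3);p=arm.camera_params("wrist");im=arm.camera("wrist")[:,:,::-1].copy()
for k,(x,y,h,d) in COIL.items():
    u=proj(p,[x,y,h+.01]);print(k,u)
    if 0<u[0]<640 and 0<u[1]<400:cv2.drawMarker(im,tuple(int(round(a)) for a in u),(255,0,0),0,12)
for k,(x,y) in PAD.items():
    u=proj(p,[x,y,.016])
    if 0<u[0]<640 and 0<u[1]<400:print(k,u);cv2.drawMarker(im,tuple(int(round(a)) for a in u),(255,0,0),0,12)
cv2.imwrite("pics/w1.png",im)
E
```

```text
hover 2.0 [0.4369 0.3123 0.2008] w 0.0857 F [ 0.9 -0.2  0.2] gf 0.0 q [-0.63, 0.3, -0.03, 1.6, 0.01, 1.24, 0.92]
small [320.14358471 183.65209779]
medium [-397.61505927  202.08947802]
large [165.95599212 194.19590079]
largest [-336.8131744   189.47172554]
small [206.59701562 328.99144785]
medium [121.30124257 326.71286247]
large [ 35.3153146  322.24867464]
```

View pics/w1.png

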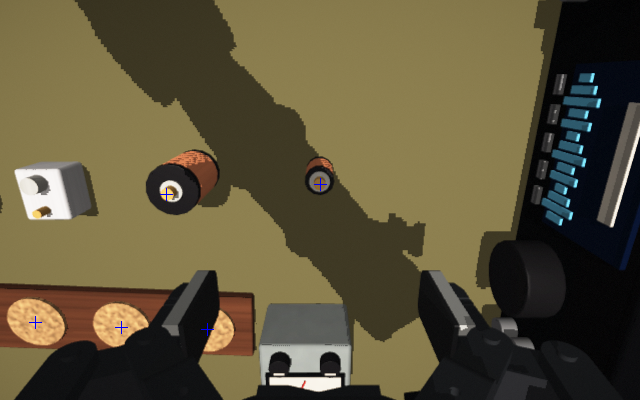

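The wrist view shows the small coil's stud at (320,184), the large coil's at (170,192) and the pads at (35,322) and (121,327). The predicted positions fall within about 2 px of each. The TCP stops 3–4 mm off its target, so I'll add a correction for that, then pick the small coil.

```bash
cat >> h.py <<'E'
def line(x,y,z,v=.12,fix=True):
    t=np.array([x,y,z]);arm.move_l(t,RV,max_speed=v)
    if fix:
        arm.sleep(.2);e=t-arm.state()["tcp_pos"]
        arm.move_l(t+e,RV,max_speed=.03);arm.sleep(.1)
        return e
G=lambda h:.5*h+.004-.019
def pick(k):
    x,y,h,d=COIL[k];arm.move_gripper(min(.085,d+.04));hover(x,y)
    e=line(x,y,h+.035)   # fingertips just above the stud
    z=G(h);arm.move_l([x+e[0],y+e[1],z+e[2]],RV,max_speed=.08);arm.sleep(.2);info("down")
    arm.move_gripper(d-.012,30);info("gripped")
    arm.move_l([x,y,HI],RV,max_speed=.15);info("lifted")
def place(k):
    x,y=PAD[k];h,d=COIL[k][2:];z=G(h)+.016
    hover(x,y);e=line(x,y,z+.03);info("above")
    arm.move_l([x+e[0],y+e[1],z+e[2]+.001],RV,max_speed=.04);arm.sleep(.2);info("set")
    arm.move_gripper(d+.022);arm.sleep(.2);info("open")
    arm.move_l([x+e[0],y+e[1],HI],RV,max_speed=.15)
E
python3 - <<'E'
from h import *
pick("small");cv2.imwrite("pics/w2.png",arm.camera("wrist")[:,:,::-1])
E
```

```text
down 5.9 [0.4392 0.3092 0.0078] w 0.0657 F [ 0.2 -1.4 -0.4] gf 0.0 q [-0.62, 0.52, -0.03, 1.81, 0.02, 0.81, 0.91]
gripped 6.3 [0.439  0.309  0.0075] w 0.0251 F [-1.  -0.3  1.7] gf 29.5 q [-0.62, 0.52, -0.03, 1.81, 0.02, 0.81, 0.91]
lifted 7.8 [0.4387 0.3087 0.1989] w 0.025 F [-0.3  1.3 -1.4] gf 29.5 q [-0.62, 0.31, -0.03, 1.6, 0.01, 1.24, 0.92]
```

View pics/w2.png

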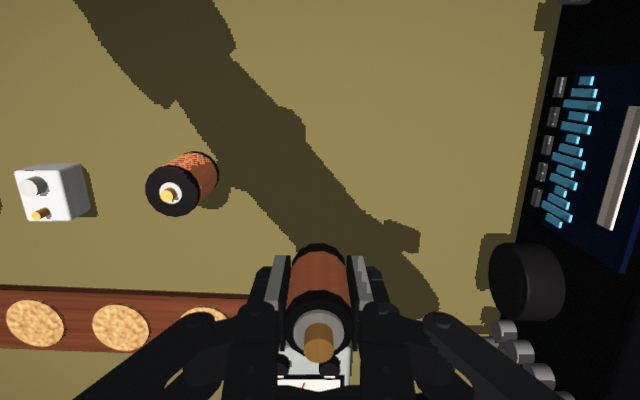

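The small coil is held upright between the pads, with its stud at (318,343). I'll place it.

Run:
```python
from h import *
place("small")
arm.move_l([.5,.1825,.22],RV);arm.sleep(.3)
p=arm.camera_params("wrist");im=arm.camera("wrist")[:,:,::-1].copy()
cv2.imwrite("pics/w3r.png",im)
for X in([*PAD["small"],.072],[*PAD["small"],.016],[*PAD["medium"],.016]):
    u=proj(p,X);print(u);cv2.drawMarker(im,tuple(int(round(a)) for a in u),(255,0,0),0,12)
cv2.imwrite("pics/w3.png",im);info("")
```

```text
above 10.6 [0.6188 0.1823 0.0532] w 0.0252 F [-0.1 -0.   0.6] gf 29.5 q [-0.35, 0.64, 0.06, 1.46, -0.04, 1.04, 1.29]
set 11.7 [0.619  0.1824 0.0244] w 0.0252 F [-0.1 -0.9 -1.2] gf 29.5 q [-0.35, 0.67, 0.06, 1.48, -0.05, 0.99, 1.29]
open 12.2 [0.6189 0.1823 0.0243] w 0.0478 F [ 0.1 -0.6  0.5] gf 0.0 q [-0.35, 0.67, 0.06, 1.48, -0.05, 0.99, 1.29]
[319.17650144 302.14625985]
[319.1040295  272.09397126]
[233.8145933  269.58223984]
 14.9 [0.5003 0.1824 0.2197] w 0.048 F [-0.1 -0.4  0.4] gf 0.0 q [-0.42, 0.28, 0.05, 1.58, -0.02, 1.28, 1.2]
```

View pics/w3.png

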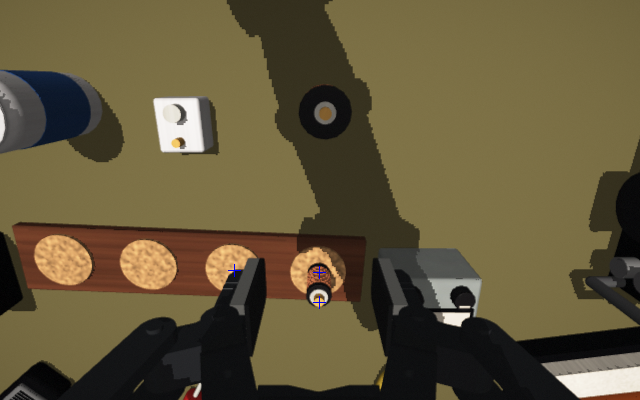

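The small coil stands upright on the pad next to the meter. Its stud is at (318,297) against a predicted (319,302), so it's about 3 mm off centre. The large coil is next, then the largest.

Run:
```python
from h import *
pick("large");place("large")
x,y=COIL["largest"][:2]
arm.move_l([.5,.0,.22],RV);arm.sleep(.3)
cv2.imwrite("pics/w4.png",arm.camera("wrist")[:,:,::-1]);print(proj(arm.camera_params("wrist"),[*PAD["large"],.092]))
hover(x,y);arm.sleep(.2)
p=arm.camera_params("wrist");im=arm.camera("wrist")[:,:,::-1].copy();info("")
for k in("largest","medium"):
    u=proj(p,[*COIL[k][:2],COIL[k][2]+.01]);print(u);cv2.drawMarker(im,tuple(int(round(a)) for a in u),(255,0,0),0,12)
cv2.imwrite("pics/w5.png",im)
```

```text
down 18.6 [0.4416 0.1871 0.0177] w 0.0839 F [-0.8 -0.2 -0.2] gf 0.0 q [-0.46, 0.41, 0.03, 1.97, -0.02, 0.77, 1.15]
gripped 19.0 [0.4415 0.1871 0.0175] w 0.0437 F [0.  1.6 1.9] gf 30.6 q [-0.46, 0.41, 0.03, 1.97, -0.02, 0.77, 1.15]
lifted 20.4 [0.4411 0.1869 0.1989] w 0.0435 F [ 0.3  0.4 -1. ] gf 30.7 q [-0.47, 0.19, 0.03, 1.75, -0.01, 1.2, 1.14]
above 23.2 [ 0.6094 -0.0065  0.0632] w 0.0431 F [-0.9  0.7 -0.9] gf 30.7 q [-0.14, 0.57, 0.19, 1.57, -0.12, 1.02, 1.65]
set 24.3 [ 0.6097 -0.0065  0.0344] w 0.0433 F [ 0.1  0.  -1.1] gf 30.8 q [-0.14, 0.6, 0.18, 1.59, -0.13, 0.96, 1.65]
open 24.9 [ 0.6095 -0.0065  0.0343] w 0.0659 F [0.9 0.  0.2] gf 0.0 q [-0.14, 0.6, 0.18, 1.59, -0.13, 0.96, 1.65]
[311.82337196 306.68950903]
 28.4 [ 0.4351 -0.1879  0.2   ] w 0.0661 F [0.1 0.2 0.2] gf 0.0 q [0.08, 0.18, 0.34, 1.77, -0.06, 1.2, 2.01]
[316.22275052 193.95085514]
[200.34515586 205.4886006 ]
```

View pics/w4.png

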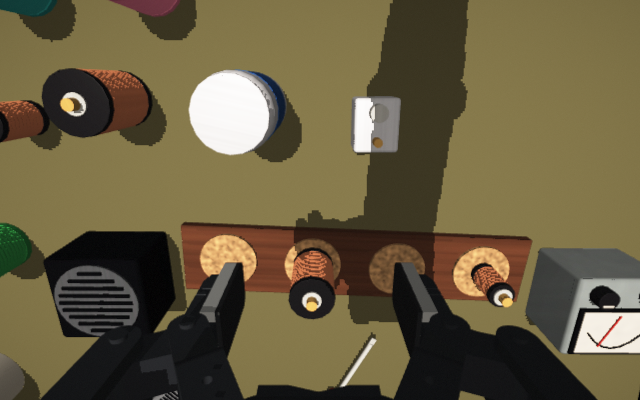

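View pics/w5.png

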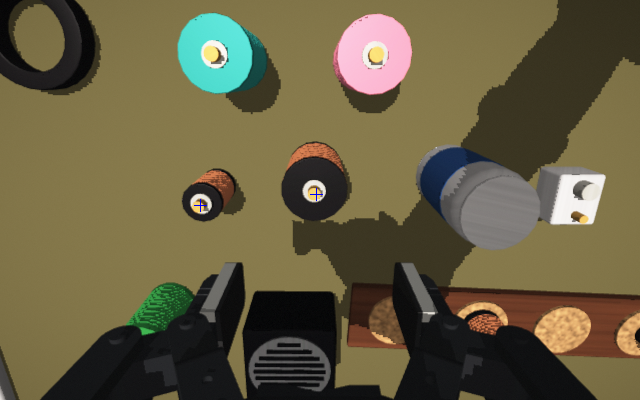

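Small and large both stand well centred; the large coil's stud is at (312,303), predicted (312,307). The studs of the largest (315,191) and medium (200,205) coils match the predictions.

Run:
```python
from h import *
pick("largest");place("largest");pick("medium");place("medium")
arm.move_l([.5,.05,.25],RV);arm.sleep(.3)
p=arm.camera_params("wrist")
for k in PAD:print(k,proj(p,[*PAD[k],.026+COIL[k][2]]))
cv2.imwrite("pics/w6.png",arm.camera("wrist")[:,:,::-1]);cv2.imwrite("pics/s6.png",arm.camera("side")[:,:,::-1]);info("")
```

```text
down 31.9 [ 0.4338 -0.1895  0.0226] w 0.0851 F [-0.8 -0.3  0. ] gf 0.0 q [0.13, 0.4, 0.31, 1.99, -0.17, 0.78, 2.1]
gripped 32.3 [ 0.4337 -0.1898  0.0225] w 0.0525 F [-0.4 -0.4  2.7] gf 31.8 q [0.13, 0.4, 0.31, 1.99, -0.17, 0.78, 2.1]
lifted 33.7 [ 0.4332 -0.1892  0.1989] w 0.0523 F [-0.2  0.  -2.3] gf 31.9 q [0.08, 0.18, 0.35, 1.77, -0.06, 1.2, 2.01]
above 36.2 [ 0.604  -0.0996  0.0682] w 0.0524 F [-0.2  0.  -2.4] gf 31.9 q [-0.03, 0.57, 0.24, 1.55, -0.15, 1.03, 1.83]
set 37.3 [ 0.6042 -0.0996  0.0394] w 0.0522 F [-0.4 -0.8 -3.7] gf 32.0 q [-0.03, 0.61, 0.24, 1.58, -0.16, 0.97, 1.83]
open 37.9 [ 0.6041 -0.0996  0.0394] w 0.0751 F [-0.6  0.3  0.3] gf 0.0 q [-0.03, 0.61, 0.24, 1.58, -0.16, 0.98, 1.83]
down 43.2 [ 0.4509 -0.2858  0.0127] w 0.075 F [-1.1 -0.4  0.3] gf 0.0 q [0.3, 0.52, 0.31, 1.83, -0.2, 0.82, 2.28]
gripped 43.6 [ 0.4507 -0.2859  0.0125] w 0.0347 F [ 0.4 -0.3  1.7] gf 29.9 q [0.3, 0.52, 0.31, 1.83, -0.2, 0.82, 2.28]
lifted 45.0 [ 0.4504 -0.2854  0.1989] w 0.0343 F [ 0.3  0.9 -1.1] gf 30.0 q [0.25, 0.31, 0.36, 1.62, -0.11, 1.24, 2.2]
above 48.4 [0.6155 0.0877 0.0582] w 0.0345 F [ 0.4  0.4 -1. ] gf 30.0 q [-0.29, 0.6, 0.18, 1.53, -0.12, 1.02, 1.49]
set 49.5 [0.6158 0.0877 0.0294] w 0.0344 F [-1.   0.1 -0.5] gf 30.0 q [-0.29, 0.63, 0.18, 1.55, -0.13, 0.97, 1.5]
open 50.0 [0.6157 0.0877 0.0293] w 0.0567 F [ 0.3  0.4 -1. ] gf 0.0 q [-0.29, 0.63, 0.18, 1.55, -0.13, 0.97, 1.5]
small [445.87126827 285.30628915]
medium [356.09540921 287.97720954]
large [261.17947618 288.25735569]
largest [161.08542663 289.19478903]
 52.8 [0.5001 0.0501 0.2497] w 0.0569 F [-0.8 -0.1 -0. ] gf 0.0 q [-0.31, 0.2, 0.21, 1.61, -0.04, 1.33, 1.48]
```

View pics/w6.png

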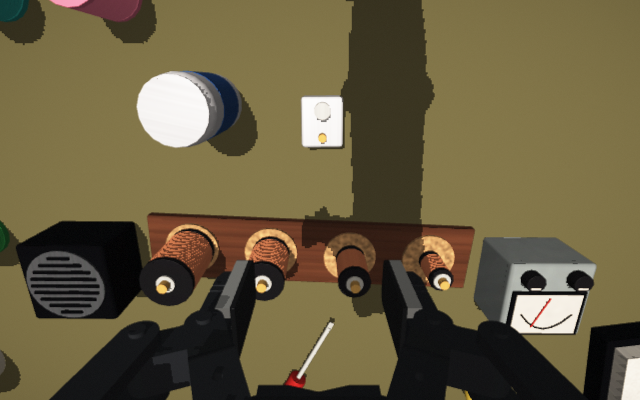

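View pics/s6.png

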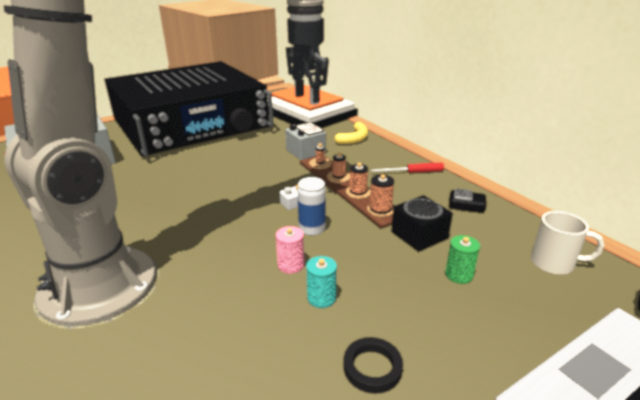

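In the wrist view the studs are at (444,283), (355,286), (263,287) and (163,287), within 2–3 px of prediction (about 3 mm). All four coils are upright in the right order, and the can hasn't moved. Handing in.

```bash
python3 -c "
from station import arm
print(arm.hand_in())"
```

```text
the job is handed in; nothing more can be done
None
```

All four coils stand upright on their pads, smallest by the meter to largest by the loudspeaker and each about 3 mm off centre by my camera estimate; the can is where it was, and the job was handed in at about 53 s, with no verdict returned.

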